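Free a seized printer bed and home it on its end buffer

TASK

This 3D printer has stood for months and its bed has seized on gummed-up grease: push the bed by the middle of its front edge towards the back until it breaks free, then carry on until you feel the soft rubber end buffer hidden underneath, nudge the bed lightly against it and let go so that it stays resting there. The motor feeds current back, so never move the bed faster than about 10 cm a second; do not force the bed, do not squash the buffer, and leave the things lying around alone.

Things in the scene. Friction and masses are not known exactly. Their poses are not given: they have to be found in the camera images.
- frame: Low printer base of black slotted profile, fixed to the bench, gantry taken off. Origin on the bench under its middle; y along the rail from the back (motor) to the front (tensioner, display), z up. Centre beam 400 x 40 mm, cross beams up to 360 mm, tops at 48 mm; tensioner to y 237, 46 high; motor to y -250, 52 high; power supply and display (65 high) at x 120 to 250 mm.
- stop_slot (a point): Middle of the stretch of the beam's top slot, hidden under the bed, where a soft rubber end buffer is clamped, 52 mm up, fixed to the frame. The buffer itself lies up to 29 mm before or behind this point: the bed meets it at 90 to 147 mm of travel. It yields 1 mm per 1.3 N and springs back, but the bed's drag holds about 3 N of that. More than 8 N squashes it.
- carriage (a joint): Travel of the bed to the back, along frame -y, in m; at 0 the bed's centre is at frame y +75 mm. Starts at 0 to 45 mm, seized: there it takes a steady push of about 10 to 16 N (differs each time) until it breaks free at about 58 mm; then it runs on with about 3 N of drag (a little more when faster) up to the buffer. Bed and wheel carriage weigh 0.6 to 1 kg.
- bed_front (a point): Middle of the bed's front edge, at half its thickness, 80 mm above the bench; x points to the back (the push), z up. The bed: a dark square plate 235 x 235 x 8 mm, level, underside at 76, top at 84 mm. Push within 60 mm of the middle (levelling wheels hang below the corners). Under it a cross bar starts 7 mm behind the edge, underside at 56 mm; the frame below is 48 mm high.
- spool: Bystander: a filament spool lying flat behind the frame, 200 mm across, 60 mm high; origin at the centre of its underside.
- vase: Bystander: a small printed vase, 68 mm across, 95 mm high, standing near the frame's front, on its -x side; origin at the centre of its underside.
- scraper: Bystander: a print scraper, 200 mm long, lying flat on the bench in front of the frame; origin on its underside, near its middle.
- hex_driver: Bystander: a hex driver, 170 mm long, lying on the bench behind the frame, on its -x side; origin on its underside, near its middle.

How it is judged:
By the outcome, as a careful person would: the job done as asked, in the order asked, and still so for the second after the job is handed in, with the robot touching nothing.
It also fails if it takes over 72 s, if anything falls off the work surface, if the arm or the gripper's body presses on something with over 40 N, if the wrist force passes 120 N, or if a joint passes its speed limit or range.

ROBOT

A 6-joint arm with a two-finger parallel gripper is mounted at the origin on the work surface. World frame = base frame: x ahead of the robot, y to its left, z up, the work surface at z = 0. Lengths are in m, angles in degrees, forces in N, time in s.
With the tool pointing down it reaches from about 0.4 to 0.825 m from the base axis. Payload 7 kg.
Tool frame: the origin (TCP) lies at the very end of the fingers, on their centre line; the grasp point (between the pads) lies behind it (r.grasp_offset is the z of the grasp point in the tool frame, in m); z points along the fingers, y is the direction in which the jaws open and shut (so a half turn about z gives the same grasp; the last joint's range is limited). The gripper opens to 88 mm and grips with 3 to 60 N. Pads are 19 mm wide; open, the fingers measure 130 mm over their backs; the gripper's body (78 mm by 193 mm) begins 47 mm behind the grasp point.
Start: joints at [92.481, 20.546, 0.682, 0, -70.136, -16.507], TCP at [0.164, 0.655, 0.227] pointing down, gripper open.
Joint ranges: [-176.03, 176.03], [-82.01, 121.73], [-58.28, 71.71], [-173.87, 95.51], [-174.79, -0.11], [-173.66, 173.66]. Speed limits (degrees/s): [136.94, 136.94, 172.46, 180, 180, 180].

INTERFACE

Orientations are given as [roll, pitch, yaw] about the fixed x, y, z axes, in that order (R = Rz(yaw) Ry(pitch) Rx(roll)).
In Python, from plant import r gives the robot as it stands. The module is installed in compiled form; this text tells all that it offers.
- The arm moves only by the tool servo_tool, never from a script. Its argument "targets" is a list of rows, each an object of numbers: "dx", "dy", "dz": the shift along the world's x, y, z in cm; "spin": the turn about the world's z in rad; "grip": the opening in per cent of the stroke, from 0 (shut) to 100 (fully open). A call has exactly 10 rows; each row is the pose to reach, as a shift and turn from the pose commanded when the call began; what a row does not reach only later rows make up. A row lasts 1/12 s, in which the tool goes at most 41.7 mm and 7.16 degrees, less where a joint would pass 70% of its speed; a pose out of reach is approached as far as the arm can. A call with a gripper value outside its range is refused whole. The fingers move at their own pace and stop on an object; "squeeze" is the grip in N (left out, the last holds). Time passes only in rows, so rows that repeat a pose let the fingers close, or fill a call up. It gives the time, the measured TCP pose, the force and the opening at its end, in the units of the state.
- r.get_state(): the state, without advancing time (a new reading comes with each control period).
- r.capture(name): name is "side" or "top"; returns the picture (384x512x3 uint8, blue, green, red); there is no depth.
- r.get_calibration(name): a dict with "K" (3x3 intrinsics, pixels), "k1" (the pictures are not rectified: a ray, as slopes to the right and down, at radius r is drawn at 1 + k1 r^2 times it, then the intrinsics apply), "extrinsics" (4x4, takes a point from camera to world coordinates). Camera axes: x right, y down, z forward; pixel columns grow to the right and rows downward; lengths in m; the calibration is good to about 2 mm. A picture is of the moment at which its call begins. get_calibration takes no time and is no camera call.
- r.close_job(): hands the job in, once; it reports no verdict.
Trained networks look in the newest picture that a camera, given by its name, has taken for a name from the list of things; names that differ only in an ending like _2 or _b are one class to them, and where a whole thing is asked for, a point or a joint stands for the part that bears it (a point fixed in the world has none). Each returns a list of dicts, best first, with "p" (0 to 1); they miss things now and then, are a little off and sometimes report something else, mostly with a low value. They report only what shows in the picture. A call takes as long as a camera call.
- r.cut_out(name, camera): "mask" (384x512 bool, what is visible of it) and "extent" ([left, top, right, bottom] in pixels, round what is visible of it).
The state is a dict: "time_s": time; "joints": joint angles; "qd": joint speeds; "joint_torque": joint torques, N m; "tcp_pos": TCP position; "eef_rot": TCP orientation; "contact_force": force on the tool from outside, world axes, zero at the start; "moment": the same for the moment, N m; "gripper_width": finger opening in m.
Only numpy, scipy, OpenCV 4.12 (cv2) and the standard library are available. Lean on these libraries where they do the work, as an engineer would, in place of code of your own. Each camera call takes 0.05 s, during which the arm holds its last target. There are 200 camera calls.

## Working session

There is one attempt and no reset: what is moved stays moved. The work goes in short steps, Python scripts to look and compute and a tool call to move; the robot and the scene stay as the last step left them, time stands still between calls to the robot, and variables do not carry over. Pictures are saved under pics/ and viewed, about 8 in all and at most 12, crops included, and the job is handed in when it is done.

Besides the shell and the picture viewer there is one more tool, called after "Call:" as name(argument=value, ...), one argument or row to a line, values as JSON. servo_tool: Moves the arm, as the interface text tells. Its arguments: {"type":"object","properties":{"targets":{"type":"array"},"squeeze":{"type":"number"}},"required":["targets"]}

```bash
mkdir -p pics; cat > h.py <<'E'
import numpy as np,cv2
from plant import r
def ray(cam,uv):
    c=r.get_calibration(cam);K=np.array(c["K"]);E=np.array(c["extrinsics"]);k=c["k1"]
    d=(np.array(uv,float)-[K[0,2],K[1,2]])/[K[0,0],K[1,1]]
    u=d.copy()
    for _ in range(30):u=d/(1+k*(u@u))
    return E[:3,3],E[:3,:3]@np.r_[u,1]
def at(cam,uv,z):
    o,d=ray(cam,uv);return o+d*(z-o[2])/d[2]
def px(cam,p):
    c=r.get_calibration(cam);K=np.array(c["K"]);E=np.array(c["extrinsics"])
    q=E[:3,:3].T@(np.array(p)-E[:3,3]);s=q[:2]/q[2];s=s*(1+c["k1"]*(s@s));return s*[K[0,0],K[1,1]]+[K[0,2],K[1,2]]
E
python3 - <<'E'
from h import *
ims={}
for c in("side","top"):
    im=r.capture(c);cv2.imwrite(f"pics/{c}0.png",im)
    print(c,np.round(np.array(r.get_calibration(c)["extrinsics"]),3).tolist())
    for n in("frame","carriage","vase","spool","scraper","hex_driver"):
        for d in r.cut_out(n,c)[:2]:
            m=d["mask"];cs,_=cv2.findContours(m.astype('uint8'),0,2);R=cv2.minAreaRect(max(cs,key=cv2.contourArea)) if cs else None
            print(n,round(d["p"],2),d["extent"],R and np.round(cv2.boxPoints(R)).tolist())
            np.save(f"{c}_{n}.npy",m) if d is not None and d["p"]>.5 else 0
print(r.get_state())
E
```

```text
side [[0.965, -0.172, 0.2, 0.219], [-0.263, -0.674, 0.69, -0.872], [0.016, -0.719, -0.695, 0.953], [0.0, 0.0, 0.0, 1.0]]
frame 0.92 [217.3, 139.7, 346.4, 259.0] [[215.0, 149.0], [340.0, 138.0], [350.0, 255.0], [224.0, 266.0]]
carriage 0.71 [232.3, 147.4, 320.8, 212.6] [[232.0, 155.0], [315.0, 142.0], [324.0, 201.0], [242.0, 214.0]]
vase 0.62 [191.0, 131.6, 211.6, 156.1] [[192.0, 130.0], [210.0, 130.0], [210.0, 157.0], [192.0, 157.0]]
spool 0.95 [270.0, 257.4, 353.9, 340.1] [[272.0, 258.0], [353.0, 258.0], [353.0, 339.0], [272.0, 339.0]]
scraper 0.69 [220.6, 132.3, 279.0, 144.2] [[222.0, 132.0], [275.0, 127.0], [276.0, 140.0], [224.0, 144.0]]
hex_driver 0.75 [227.4, 280.2, 238.6, 324.1] [[224.0, 282.0], [233.0, 280.0], [242.0, 321.0], [233.0, 323.0]]
top [[0.004, -0.992, 0.123, 0.295], [-1.0, -0.006, -0.009, 0.008], [0.009, -0.123, -0.992, 1.551], [0.0, 0.0, 0.0, 1.0]]
frame 0.97 [182.5, 100.8, 323.1, 229.8] [[164.0, 207.0], [189.0, 98.0], [335.0, 131.0], [310.0, 240.0]]
carriage 0.87 [204.6, 137.5, 278.5, 207.5] [[204.0, 203.0], [208.0, 134.0], [278.0, 139.0], [274.0, 207.0]]
carriag
[... 596 characters left out ...]
], [360.0, 242.0], [313.0, 242.0]]
{'time_s': 0.7, 'joints': array([ 9.24812156e+01,  2.05443491e+01,  6.81446061e-01, -3.88478035e-04,
       -7.01357308e+01, -1.65063229e+01]), 'qd': array([ 0.061635  ,  0.08889267,  0.08729489,  0.05950025,  0.01379454,
       -0.02735583]), 'joint_torque': array([ 1.54055288e-03, -5.82160342e+01,  2.93254834e+01,  7.00139433e+00,
        1.25576695e-02, -5.20677816e-06]), 'tcp_pos': array([0.16360149, 0.65484564, 0.22657883]), 'eef_rot': array([-1.79998794e+02,  7.38456479e-04, -1.40252394e+01]), 'contact_force': array([-0.22746587,  0.19452172, -0.6027677 ]), 'moment': array([ 0.02208088,  0.01329576, -0.02401265]), 'gripper_width': 0.08744103559527243}
```

```bash
python3 - <<'E'
from h import *
a=cv2.imread("pics/top0.png")[90:260,130:400];cv2.imwrite("pics/a.png",cv2.resize(a,None,fx=2.9,fy=2.9,interpolation=2))
b=cv2.imread("pics/side0.png")[110:350,180:370];cv2.imwrite("pics/b.png",cv2.resize(b,None,fx=2.5,fy=2.5,interpolation=2))
m=np.load("top_carriage.npy").astype('uint8')
E
```

```text
(no output)
```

View pics/a.png

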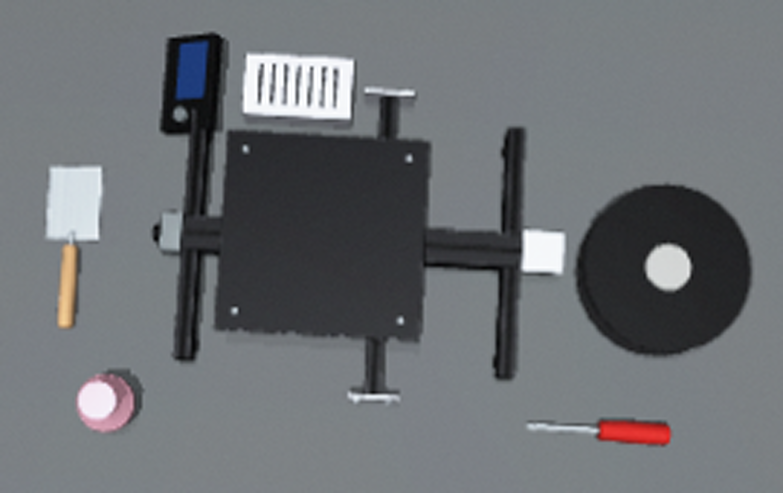

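View pics/b.png

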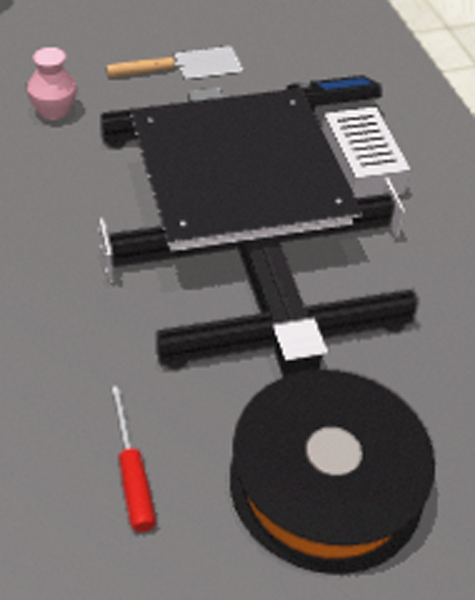

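The top view (a.png) shows the bed with corners at crop px (228,130), (430,142), (421,342) and (216,330). The front edge is on the left, with the tensioner at (172,232), the scraper at (70,245) and the vase at (105,402). The side view (b.png) agrees: bed corners at (137,112), (305,88), (358,215) and (172,243).

```bash
cat > bed.py <<'E'
from h import *
from scipy.optimize import least_squares
def fit(masks,z=.084):
    # fit pose (center x,y, yaw of push) of the 235 plate to mask outlines
    pts=[]
    for cam,m in masks:
        c=max(cv2.findContours(m.astype('uint8'),0,1)[0],key=cv2.contourArea)[:,0]
        P=np.array([at(cam,p,z)[:2] for p in c]);pts.append(P)
    out=[]
    for P in pts+[np.vstack(pts)]:
        def f(q):
            c,s=np.cos(q[2]),np.sin(q[2]);L=(P-q[:2])@np.array([[c,-s],[s,c]])
            return np.abs(L).max(1)-.1175
        best=least_squares(f,[*P.mean(0),np.radians(-90)],loss="soft_l1",f_scale=.002)
        q=best.x;d=np.array([np.cos(q[2]),np.sin(q[2])])
        out.append((np.round(q[:2],4),round(np.degrees(q[2]),2),"front",np.round(q[:2]-.1175*d,4),"rms",round(float(np.sqrt(np.mean(best.fun**2))),4)))
    return out
E
python3 - <<'E'
from bed import *
for o in fit([(c,np.load(f"{c}_carriage.npy")) for c in("top",)]) :print(o)
g=lambda L,c,z:[np.round(at("top",(130+u/2.9-.33,90+v/2.9-.33),z)[:3],3).tolist() for u,v in L]
print("bed corners top",g([(228,130),(430,142),(421,342),(216,330)],0,.084))
print("bed corners side",[np.round(at("side",(180+u/2.5-.3,110+v/2.5-.3),.084),3).tolist() for u,v in [(305,88),(358,213),(172,240),(137,112)]])
print("tens/motor",g([(172,232),(543,251)],0,.046), "beams front",g([(200,125),(185,355)],0,.048),"rear",g([(516,130),(505,375)],0,.048))
print("scraper",g([(52,168),(100,240),(66,325)],0,.01),"vase",g([(105,402)],0,.03))
E
```

```text
(array([ 0.5456, -0.3434]), np.float64(-84.25), 'front', array([ 0.5338, -0.2265]), 'rms', 0.0331)
(array([ 0.5456, -0.3434]), np.float64(-84.25), 'front', array([ 0.5338, -0.2265]), 'rms', 0.0331)
bed corners top [[0.685, 0.142, 0.084], [0.672, -0.093, 0.084], [0.438, -0.082, 0.084], [0.451, 0.151, 0.084]]
bed corners side [[0.692, 0.145, 0.084], [0.67, -0.093, 0.084], [0.446, -0.081, 0.084], [0.462, 0.151, 0.084]]
tens/motor [[0.571, 0.209, 0.046], [0.551, -0.229, 0.046]] beams front [[0.7, 0.179, 0.048], [0.425, 0.191, 0.048]] rear [[0.697, -0.199, 0.048], [0.404, -0.182, 0.048]]
scraper [[0.656, 0.363, 0.01], [0.567, 0.301, 0.01], [0.463, 0.339, 0.01]] vase [[0.37, 0.286, 0.03]]
```

Call:
servo_tool(
  targets=[
    {"dx":2,"dy":-2.3,"dz":0,"spin":-0.07,"grip":0},
    {"dx":4,"dy":-4.6,"dz":0,"spin":-0.14,"grip":0},
    {"dx":6,"dy":-6.9,"dz":0,"spin":-0.21,"grip":0},
    {"dx":8,"dy":-9.2,"dz":0,"spin":-0.28,"grip":0},
    {"dx":10,"dy":-11.5,"dz":0,"spin":-0.35,"grip":0},
    {"dx":12,"dy":-13.8,"dz":0,"spin":-0.42,"grip":0},
    {"dx":14,"dy":-16.1,"dz":0,"spin":-0.49,"grip":0},
    {"dx":16,"dy":-18.4,"dz":0,"spin":-0.56,"grip":0},
    {"dx":18,"dy":-20.7,"dz":0,"spin":-0.63,"grip":0},
    {"dx":20,"dy":-23,"dz":0,"spin":-0.7,"grip":0},
  ],
  squeeze=10,
)

```text
time_s: 1.53
tcp_pos: [0.3644, 0.4236, 0.2269]
eef_rot: [-180.0, 0.0, -54.3]
contact_force: [1.4, 0.3, 0.5]
gripper_width: 0.0262
```

Call:
servo_tool(
  targets=[
    {"dx":2.3,"dy":-2.3,"dz":0,"spin":-0.07,"grip":0},
    {"dx":4.6,"dy":-4.6,"dz":0,"spin":-0.14,"grip":0},
    {"dx":6.9,"dy":-6.9,"dz":0,"spin":-0.21,"grip":0},
    {"dx":9.2,"dy":-9.2,"dz":0,"spin":-0.28,"grip":0},
    {"dx":11.5,"dy":-11.5,"dz":0,"spin":-0.35,"grip":0},
    {"dx":13.8,"dy":-13.8,"dz":0,"spin":-0.42,"grip":0},
    {"dx":16.1,"dy":-16.1,"dz":0,"spin":-0.49,"grip":0},
    {"dx":18.4,"dy":-18.4,"dz":0,"spin":-0.56,"grip":0},
    {"dx":20.8,"dy":-20.7,"dz":0,"spin":-0.63,"grip":0},
    {"dx":20.8,"dy":-22.2,"dz":0,"spin":-0.672,"grip":0},
  ],
)

```text
time_s: 2.37
tcp_pos: [0.5746, 0.2008, 0.226]
eef_rot: [-180.0, -0.1, -93.0]
contact_force: [0.0, 1.5, -0.1]
gripper_width: 0.0004
```

Call:
servo_tool(
  targets=[
    {"dx":0,"dy":0,"dz":-2},
    {"dx":0,"dy":0,"dz":-4},
    {"dx":0,"dy":0,"dz":-6},
    {"dx":0,"dy":0,"dz":-8},
    {"dx":0,"dy":0,"dz":-10},
    {"dx":0,"dy":0,"dz":-12},
    {"dx":0,"dy":0,"dz":-14},
    {"dx":0,"dy":0,"dz":-15.5},
    {"dx":0,"dy":0,"dz":-16.2},
    {"dx":0,"dy":0,"dz":-16.2},
  ],
)

```text
validation failed for argument at $.ta...
```

```bash
python3 - <<'E'
from h import *
im=r.capture("top");cv2.imwrite("pics/c.png",cv2.resize(im[90:260,130:330],None,fx=3,fy=3,interpolation=2))
im=r.capture("side");cv2.imwrite("pics/d.png",cv2.resize(im[70:250,180:370],None,fx=3,fy=3,interpolation=2))
print(px("side",[.57,.147,.084]),px("top",[.57,.147,.084]),r.grasp_offset,r.get_state()["tcp_pos"],r.get_state()["contact_force"])
E
```

```text
[266.6958604  150.18047573] [206.0990984  167.92278711] -0.0188 [0.57202221 0.20045451 0.22621065] [ 0.02891351  0.02787165 -0.39833824]
```

View pics/c.png

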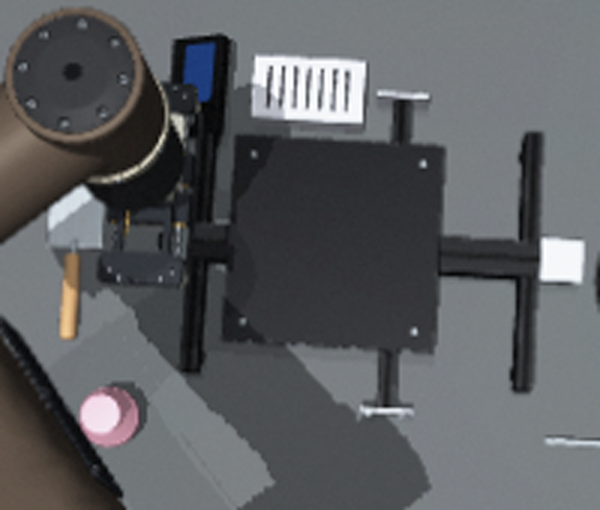

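View pics/d.png

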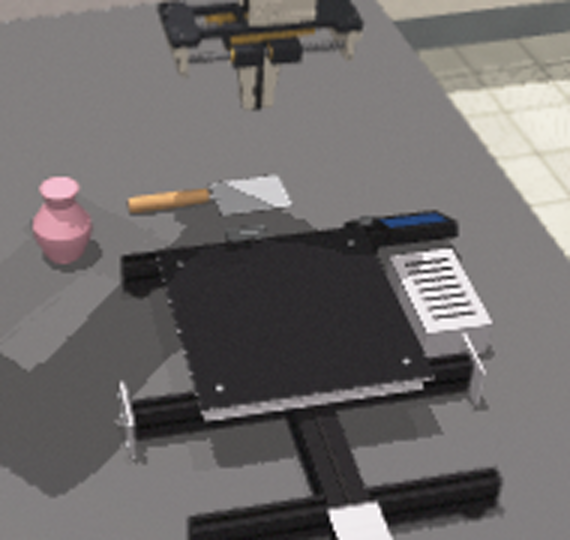

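The descent call was refused because its rows lacked fields, so the tool is still at z 0.226. c.png and d.png show the closed gripper in front of the bed's front edge, with its middle at about (230,238) in c.png and the fingertips at (258,105) in d.png. All the things lying around are untouched.

Call:
servo_tool(
  targets=[
    {"dx":0,"dy":0,"dz":-2,"spin":0,"grip":0},
    {"dx":0,"dy":0,"dz":-4,"spin":0,"grip":0},
    {"dx":0,"dy":0,"dz":-6,"spin":0,"grip":0},
    {"dx":0,"dy":0,"dz":-8,"spin":0,"grip":0},
    {"dx":0,"dy":0,"dz":-10,"spin":0,"grip":0},
    {"dx":0,"dy":0,"dz":-12,"spin":0,"grip":0},
    {"dx":0,"dy":0,"dz":-14,"spin":0,"grip":0},
    {"dx":0,"dy":0,"dz":-15.5,"spin":0,"grip":0},
    {"dx":0,"dy":0,"dz":-16.2,"spin":0,"grip":0},
    {"dx":0,"dy":0,"dz":-16.2,"spin":0,"grip":0},
  ],
)

```text
time_s: 3.3
tcp_pos: [0.5703, 0.2029, 0.0631]
eef_rot: [179.9, -0.1, -92.6]
contact_force: [-1.1, -0.5, 0.6]
gripper_width: 0.0007
```

Call:
servo_tool(
  targets=[
    {"dx":-0.02,"dy":-0.5,"dz":0,"spin":0,"grip":0},
    {"dx":-0.05,"dy":-1.0,"dz":0,"spin":0,"grip":0},
    {"dx":-0.07,"dy":-1.5,"dz":0,"spin":0,"grip":0},
    {"dx":-0.09,"dy":-2.0,"dz":0,"spin":0,"grip":0},
    {"dx":-0.11,"dy":-2.4,"dz":0,"spin":0,"grip":0},
    {"dx":-0.12,"dy":-2.7,"dz":0,"spin":0,"grip":0},
    {"dx":-0.13,"dy":-2.9,"dz":0,"spin":0,"grip":0},
    {"dx":-0.14,"dy":-3.1,"dz":0,"spin":0,"grip":0},
    {"dx":-0.15,"dy":-3.3,"dz":0,"spin":0,"grip":0},
    {"dx":-0.15,"dy":-3.3,"dz":0,"spin":0,"grip":0},
  ],
)

```text
time_s: 4.13
tcp_pos: [0.57, 0.1695, 0.0645]
eef_rot: [180.0, -0.0, -92.6]
contact_force: [-0.4, 0.3, -0.2]
gripper_width: 0.0007
```

Call:
servo_tool(
  targets=[
    {"dx":0,"dy":-0.1,"dz":0,"spin":0,"grip":0},
    {"dx":-0.01,"dy":-0.2,"dz":0,"spin":0,"grip":0},
    {"dx":-0.01,"dy":-0.3,"dz":0,"spin":0,"grip":0},
    {"dx":-0.02,"dy":-0.4,"dz":0,"spin":0,"grip":0},
    {"dx":-0.02,"dy":-0.5,"dz":0,"spin":0,"grip":0},
    {"dx":-0.03,"dy":-0.6,"dz":0,"spin":0,"grip":0},
    {"dx":-0.03,"dy":-0.7,"dz":0,"spin":0,"grip":0},
    {"dx":-0.04,"dy":-0.8,"dz":0,"spin":0,"grip":0},
    {"dx":-0.04,"dy":-0.9,"dz":0,"spin":0,"grip":0},
    {"dx":-0.05,"dy":-1.0,"dz":0,"spin":0,"grip":0},
  ],
)

```text
time_s: 4.97
tcp_pos: [0.5696, 0.1598, 0.0646]
eef_rot: [-180.0, 0.0, -92.6]
contact_force: [0.3, 0.7, -0.7]
gripper_width: 0.0002
```

Call:
servo_tool(
  targets=[
    {"dx":0,"dy":-0.1,"dz":0,"spin":0,"grip":0},
    {"dx":-0.01,"dy":-0.2,"dz":0,"spin":0,"grip":0},
    {"dx":-0.01,"dy":-0.3,"dz":0,"spin":0,"grip":0},
    {"dx":-0.02,"dy":-0.4,"dz":0,"spin":0,"grip":0},
    {"dx":-0.02,"dy":-0.5,"dz":0,"spin":0,"grip":0},
    {"dx":-0.03,"dy":-0.6,"dz":0,"spin":0,"grip":0},
    {"dx":-0.03,"dy":-0.7,"dz":0,"spin":0,"grip":0},
    {"dx":-0.04,"dy":-0.8,"dz":0,"spin":0,"grip":0},
    {"dx":-0.04,"dy":-0.9,"dz":0,"spin":0,"grip":0},
    {"dx":-0.05,"dy":-1.0,"dz":0,"spin":0,"grip":0},
  ],
)

```text
time_s: 5.8
tcp_pos: [0.5693, 0.1526, 0.0646]
eef_rot: [-179.9, 0.2, -92.6]
contact_force: [-2.5, 12.1, -0.4]
gripper_width: 0.0005
```

Call:
servo_tool(
  targets=[
    {"dx":0,"dy":-0.06,"dz":0,"spin":0,"grip":0},
    {"dx":-0.01,"dy":-0.12,"dz":0,"spin":0,"grip":0},
    {"dx":-0.01,"dy":-0.18,"dz":0,"spin":0,"grip":0},
    {"dx":-0.01,"dy":-0.24,"dz":0,"spin":0,"grip":0},
    {"dx":-0.01,"dy":-0.3,"dz":0,"spin":0,"grip":0},
    {"dx":-0.02,"dy":-0.36,"dz":0,"spin":0,"grip":0},
    {"dx":-0.02,"dy":-0.42,"dz":0,"spin":0,"grip":0},
    {"dx":-0.02,"dy":-0.48,"dz":0,"spin":0,"grip":0},
    {"dx":-0.02,"dy":-0.54,"dz":0,"spin":0,"grip":0},
    {"dx":-0.03,"dy":-0.6,"dz":0,"spin":0,"grip":0},
  ],
)

```text
time_s: 6.63
tcp_pos: [0.569, 0.1465, 0.0647]
eef_rot: [-179.9, 0.2, -92.6]
contact_force: [-4.7, 12.5, -1.9]
gripper_width: 0.0007
```

Call:
servo_tool(
  targets=[
    {"dx":-0.01,"dy":-0.06,"dz":0,"spin":0,"grip":0},
    {"dx":-0.02,"dy":-0.12,"dz":0,"spin":0,"grip":0},
    {"dx":-0.03,"dy":-0.18,"dz":0,"spin":0,"grip":0},
    {"dx":-0.04,"dy":-0.24,"dz":0,"spin":0,"grip":0},
    {"dx":-0.05,"dy":-0.3,"dz":0,"spin":0,"grip":0},
    {"dx":-0.06,"dy":-0.36,"dz":0,"spin":0,"grip":0},
    {"dx":-0.07,"dy":-0.42,"dz":0,"spin":0,"grip":0},
    {"dx":-0.08,"dy":-0.48,"dz":0,"spin":0,"grip":0},
    {"dx":-0.09,"dy":-0.54,"dz":0,"spin":0,"grip":0},
    {"dx":-0.1,"dy":-0.6,"dz":0,"spin":0,"grip":0},
  ],
)

```text
time_s: 7.47
tcp_pos: [0.5683, 0.138, 0.0647]
eef_rot: [-179.9, 0.0, -92.6]
contact_force: [2.0, 2.6, -0.8]
gripper_width: 0.0002
```

Call:
servo_tool(
  targets=[
    {"dx":0,"dy":-0.06,"dz":0,"spin":0,"grip":0},
    {"dx":-0.01,"dy":-0.12,"dz":0,"spin":0,"grip":0},
    {"dx":-0.01,"dy":-0.18,"dz":0,"spin":0,"grip":0},
    {"dx":-0.01,"dy":-0.24,"dz":0,"spin":0,"grip":0},
    {"dx":-0.02,"dy":-0.3,"dz":0,"spin":0,"grip":0},
    {"dx":-0.02,"dy":-0.36,"dz":0,"spin":0,"grip":0},
    {"dx":-0.02,"dy":-0.42,"dz":0,"spin":0,"grip":0},
    {"dx":-0.03,"dy":-0.48,"dz":0,"spin":0,"grip":0},
    {"dx":-0.03,"dy":-0.54,"dz":0,"spin":0,"grip":0},
    {"dx":-0.04,"dy":-0.6,"dz":0,"spin":0,"grip":0},
  ],
)

```text
time_s: 8.3
tcp_pos: [0.5675, 0.1318, 0.0647]
eef_rot: [-180.0, 0.0, -92.6]
contact_force: [2.6, 2.7, 0.9]
gripper_width: 0.0004
```

Call:
servo_tool(
  targets=[
    {"dx":0,"dy":-0.1,"dz":0,"spin":0,"grip":0},
    {"dx":0,"dy":-0.25,"dz":0,"spin":0,"grip":0},
    {"dx":0,"dy":-0.42,"dz":0,"spin":0,"grip":0},
    {"dx":0,"dy":-0.6,"dz":0,"spin":0,"grip":0},
    {"dx":-0.01,"dy":-0.78,"dz":0,"spin":0,"grip":0},
    {"dx":-0.02,"dy":-0.96,"dz":0,"spin":0,"grip":0},
    {"dx":-0.03,"dy":-1.12,"dz":0,"spin":0,"grip":0},
    {"dx":-0.04,"dy":-1.25,"dz":0,"spin":0,"grip":0},
    {"dx":-0.04,"dy":-1.33,"dz":0,"spin":0,"grip":0},
    {"dx":-0.04,"dy":-1.38,"dz":0,"spin":0,"grip":0},
  ],
)

```text
time_s: 9.13
tcp_pos: [0.5667, 0.1178, 0.0644]
eef_rot: [180.0, -0.0, -92.6]
contact_force: [-0.5, 3.0, 1.8]
gripper_width: 0.0
```

Call:
servo_tool(
  targets=[
    {"dx":0,"dy":-0.05,"dz":0,"spin":0,"grip":0},
    {"dx":0,"dy":-0.1,"dz":0,"spin":0,"grip":0},
    {"dx":-0.01,"dy":-0.15,"dz":0,"spin":0,"grip":0},
    {"dx":-0.01,"dy":-0.2,"dz":0,"spin":0,"grip":0},
    {"dx":-0.01,"dy":-0.25,"dz":0,"spin":0,"grip":0},
    {"dx":-0.01,"dy":-0.3,"dz":0,"spin":0,"grip":0},
    {"dx":-0.02,"dy":-0.35,"dz":0,"spin":0,"grip":0},
    {"dx":-0.02,"dy":-0.4,"dz":0,"spin":0,"grip":0},
    {"dx":-0.02,"dy":-0.45,"dz":0,"spin":0,"grip":0},
    {"dx":-0.02,"dy":-0.5,"dz":0,"spin":0,"grip":0},
  ],
)

```text
time_s: 9.97
tcp_pos: [0.5665, 0.1129, 0.0644]
eef_rot: [180.0, -0.0, -92.6]
contact_force: [-2.5, 3.9, 0.6]
gripper_width: 0.0003
```

Call:
servo_tool(
  targets=[
    {"dx":-0.01,"dy":-0.03,"dz":0,"spin":0,"grip":0},
    {"dx":-0.02,"dy":-0.06,"dz":0,"spin":0,"grip":0},
    {"dx":-0.03,"dy":-0.09,"dz":0,"spin":0,"grip":0},
    {"dx":-0.03,"dy":-0.12,"dz":0,"spin":0,"grip":0},
    {"dx":-0.03,"dy":-0.15,"dz":0,"spin":0,"grip":0},
    {"dx":-0.04,"dy":-0.18,"dz":0,"spin":0,"grip":0},
    {"dx":-0.04,"dy":-0.21,"dz":0,"spin":0,"grip":0},
    {"dx":-0.04,"dy":-0.24,"dz":0,"spin":0,"grip":0},
    {"dx":-0.04,"dy":-0.27,"dz":0,"spin":0,"grip":0},
    {"dx":-0.04,"dy":-0.3,"dz":0,"spin":0,"grip":0},
  ],
)

```text
time_s: 10.8
tcp_pos: [0.5664, 0.11, 0.0645]
eef_rot: [180.0, -0.0, -92.6]
contact_force: [-0.1, 3.0, -1.5]
gripper_width: 0.0004
```

Call:
servo_tool(
  targets=[
    {"dx":0,"dy":-0.03,"dz":0,"spin":0,"grip":0},
    {"dx":-0.01,"dy":-0.06,"dz":0,"spin":0,"grip":0},
    {"dx":-0.01,"dy":-0.09,"dz":0,"spin":0,"grip":0},
    {"dx":-0.01,"dy":-0.12,"dz":0,"spin":0,"grip":0},
    {"dx":-0.01,"dy":-0.15,"dz":0,"spin":0,"grip":0},
    {"dx":-0.01,"dy":-0.18,"dz":0,"spin":0,"grip":0},
    {"dx":-0.01,"dy":-0.21,"dz":0,"spin":0,"grip":0},
    {"dx":-0.02,"dy":-0.24,"dz":0,"spin":0,"grip":0},
    {"dx":-0.02,"dy":-0.27,"dz":0,"spin":0,"grip":0},
    {"dx":-0.02,"dy":-0.3,"dz":0,"spin":0,"grip":0},
  ],
)

```text
time_s: 11.63
tcp_pos: [0.5662, 0.107, 0.0646]
eef_rot: [-180.0, -0.0, -92.6]
contact_force: [-0.6, 3.5, -2.5]
gripper_width: 0.0006
```

Call:
servo_tool(
  targets=[
    {"dx":0,"dy":-0.03,"dz":0,"spin":0,"grip":0},
    {"dx":-0.01,"dy":-0.06,"dz":0,"spin":0,"grip":0},
    {"dx":-0.01,"dy":-0.09,"dz":0,"spin":0,"grip":0},
    {"dx":-0.01,"dy":-0.12,"dz":0,"spin":0,"grip":0},
    {"dx":-0.01,"dy":-0.15,"dz":0,"spin":0,"grip":0},
    {"dx":-0.01,"dy":-0.18,"dz":0,"spin":0,"grip":0},
    {"dx":-0.01,"dy":-0.21,"dz":0,"spin":0,"grip":0},
    {"dx":-0.02,"dy":-0.24,"dz":0,"spin":0,"grip":0},
    {"dx":-0.02,"dy":-0.27,"dz":0,"spin":0,"grip":0},
    {"dx":-0.02,"dy":-0.3,"dz":0,"spin":0,"grip":0},
  ],
)

```text
time_s: 12.47
tcp_pos: [0.5661, 0.104, 0.0646]
eef_rot: [-180.0, 0.0, -92.6]
contact_force: [-0.8, 2.4, -2.2]
gripper_width: 0.0006
```

Call:
servo_tool(
  targets=[
    {"dx":0,"dy":-0.04,"dz":0,"spin":0,"grip":0},
    {"dx":-0.01,"dy":-0.08,"dz":0,"spin":0,"grip":0},
    {"dx":-0.01,"dy":-0.12,"dz":0,"spin":0,"grip":0},
    {"dx":-0.01,"dy":-0.16,"dz":0,"spin":0,"grip":0},
    {"dx":-0.01,"dy":-0.2,"dz":0,"spin":0,"grip":0},
    {"dx":-0.01,"dy":-0.24,"dz":0,"spin":0,"grip":0},
    {"dx":-0.01,"dy":-0.28,"dz":0,"spin":0,"grip":0},
    {"dx":-0.02,"dy":-0.32,"dz":0,"spin":0,"grip":0},
    {"dx":-0.02,"dy":-0.36,"dz":0,"spin":0,"grip":0},
    {"dx":-0.02,"dy":-0.4,"dz":0,"spin":0,"grip":0},
  ],
)

```text
time_s: 13.3
tcp_pos: [0.5659, 0.1, 0.0646]
eef_rot: [-180.0, 0.0, -92.6]
contact_force: [-0.1, 3.0, -1.9]
gripper_width: 0.0009
```

Call:
servo_tool(
  targets=[
    {"dx":0,"dy":-0.04,"dz":0,"spin":0,"grip":0},
    {"dx":-0.01,"dy":-0.08,"dz":0,"spin":0,"grip":0},
    {"dx":-0.01,"dy":-0.12,"dz":0,"spin":0,"grip":0},
    {"dx":-0.01,"dy":-0.16,"dz":0,"spin":0,"grip":0},
    {"dx":-0.01,"dy":-0.2,"dz":0,"spin":0,"grip":0},
    {"dx":-0.01,"dy":-0.24,"dz":0,"spin":0,"grip":0},
    {"dx":-0.01,"dy":-0.28,"dz":0,"spin":0,"grip":0},
    {"dx":-0.02,"dy":-0.32,"dz":0,"spin":0,"grip":0},
    {"dx":-0.02,"dy":-0.36,"dz":0,"spin":0,"grip":0},
    {"dx":-0.02,"dy":-0.4,"dz":0,"spin":0,"grip":0},
  ],
)

```text
time_s: 14.13
tcp_pos: [0.5656, 0.096, 0.0646]
eef_rot: [180.0, -0.0, -92.6]
contact_force: [0.6, 4.3, -0.5]
gripper_width: 0.0005
```

Call:
servo_tool(
  targets=[
    {"dx":0,"dy":-0.03,"dz":0,"spin":0,"grip":0},
    {"dx":-0.01,"dy":-0.06,"dz":0,"spin":0,"grip":0},
    {"dx":-0.01,"dy":-0.09,"dz":0,"spin":0,"grip":0},
    {"dx":-0.01,"dy":-0.12,"dz":0,"spin":0,"grip":0},
    {"dx":-0.01,"dy":-0.15,"dz":0,"spin":0,"grip":0},
    {"dx":-0.01,"dy":-0.17,"dz":0,"spin":0,"grip":0},
    {"dx":-0.01,"dy":-0.19,"dz":0,"spin":0,"grip":0},
    {"dx":-0.01,"dy":-0.21,"dz":0,"spin":0,"grip":0},
    {"dx":-0.01,"dy":-0.23,"dz":0,"spin":0,"grip":0},
    {"dx":-0.01,"dy":-0.25,"dz":0,"spin":0,"grip":0},
  ],
)

```text
time_s: 14.97
tcp_pos: [0.5655, 0.0935, 0.0646]
eef_rot: [180.0, 0.0, -92.6]
contact_force: [-0.5, 2.3, -0.7]
gripper_width: 0.0009
```

Still free running.

Call:
servo_tool(
  targets=[
    {"dx":0,"dy":-0.04,"dz":0,"spin":0,"grip":0},
    {"dx":-0.01,"dy":-0.08,"dz":0,"spin":0,"grip":0},
    {"dx":-0.01,"dy":-0.12,"dz":0,"spin":0,"grip":0},
    {"dx":-0.01,"dy":-0.16,"dz":0,"spin":0,"grip":0},
    {"dx":-0.01,"dy":-0.2,"dz":0,"spin":0,"grip":0},
    {"dx":-0.01,"dy":-0.24,"dz":0,"spin":0,"grip":0},
    {"dx":-0.01,"dy":-0.28,"dz":0,"spin":0,"grip":0},
    {"dx":-0.02,"dy":-0.32,"dz":0,"spin":0,"grip":0},
    {"dx":-0.02,"dy":-0.36,"dz":0,"spin":0,"grip":0},
    {"dx":-0.02,"dy":-0.4,"dz":0,"spin":0,"grip":0},
  ],
)

```text
time_s: 15.8
tcp_pos: [0.5653, 0.0895, 0.0646]
eef_rot: [-180.0, 0.0, -92.6]
contact_force: [-1.1, 3.2, -0.2]
gripper_width: 0.0004
```

Call:
servo_tool(
  targets=[
    {"dx":0,"dy":-0.04,"dz":0,"spin":0,"grip":0},
    {"dx":-0.01,"dy":-0.08,"dz":0,"spin":0,"grip":0},
    {"dx":-0.01,"dy":-0.12,"dz":0,"spin":0,"grip":0},
    {"dx":-0.01,"dy":-0.16,"dz":0,"spin":0,"grip":0},
    {"dx":-0.01,"dy":-0.2,"dz":0,"spin":0,"grip":0},
    {"dx":-0.01,"dy":-0.24,"dz":0,"spin":0,"grip":0},
    {"dx":-0.01,"dy":-0.28,"dz":0,"spin":0,"grip":0},
    {"dx":-0.02,"dy":-0.32,"dz":0,"spin":0,"grip":0},
    {"dx":-0.02,"dy":-0.36,"dz":0,"spin":0,"grip":0},
    {"dx":-0.02,"dy":-0.4,"dz":0,"spin":0,"grip":0},
  ],
)

```text
time_s: 16.63
tcp_pos: [0.5651, 0.0855, 0.0646]
eef_rot: [180.0, -0.0, -92.6]
contact_force: [0.2, 2.9, -0.3]
gripper_width: 0.0003
```

Call:
servo_tool(
  targets=[
    {"dx":0,"dy":-0.04,"dz":0,"spin":0,"grip":0},
    {"dx":-0.01,"dy":-0.08,"dz":0,"spin":0,"grip":0},
    {"dx":-0.01,"dy":-0.12,"dz":0,"spin":0,"grip":0},
    {"dx":-0.01,"dy":-0.16,"dz":0,"spin":0,"grip":0},
    {"dx":-0.01,"dy":-0.2,"dz":0,"spin":0,"grip":0},
    {"dx":-0.01,"dy":-0.24,"dz":0,"spin":0,"grip":0},
    {"dx":-0.01,"dy":-0.28,"dz":0,"spin":0,"grip":0},
    {"dx":-0.02,"dy":-0.32,"dz":0,"spin":0,"grip":0},
    {"dx":-0.02,"dy":-0.36,"dz":0,"spin":0,"grip":0},
    {"dx":-0.02,"dy":-0.4,"dz":0,"spin":0,"grip":0},
  ],
)

```text
time_s: 17.47
tcp_pos: [0.5649, 0.0815, 0.0645]
eef_rot: [180.0, -0.0, -92.6]
contact_force: [-0.5, 3.2, 0.6]
gripper_width: 0.0004
```

Call:
servo_tool(
  targets=[
    {"dx":0,"dy":-0.04,"dz":0,"spin":0,"grip":0},
    {"dx":-0.01,"dy":-0.08,"dz":0,"spin":0,"grip":0},
    {"dx":-0.01,"dy":-0.12,"dz":0,"spin":0,"grip":0},
    {"dx":-0.01,"dy":-0.16,"dz":0,"spin":0,"grip":0},
    {"dx":-0.01,"dy":-0.2,"dz":0,"spin":0,"grip":0},
    {"dx":-0.01,"dy":-0.24,"dz":0,"spin":0,"grip":0},
    {"dx":-0.01,"dy":-0.28,"dz":0,"spin":0,"grip":0},
    {"dx":-0.02,"dy":-0.32,"dz":0,"spin":0,"grip":0},
    {"dx":-0.02,"dy":-0.36,"dz":0,"spin":0,"grip":0},
    {"dx":-0.02,"dy":-0.4,"dz":0,"spin":0,"grip":0},
  ],
)

```text
time_s: 18.3
tcp_pos: [0.5647, 0.0775, 0.0645]
eef_rot: [180.0, -0.0, -92.6]
contact_force: [0.0, 3.2, -1.3]
gripper_width: 0.0005
```

Call:
servo_tool(
  targets=[
    {"dx":0,"dy":-0.04,"dz":0,"spin":0,"grip":0},
    {"dx":-0.01,"dy":-0.08,"dz":0,"spin":0,"grip":0},
    {"dx":-0.01,"dy":-0.12,"dz":0,"spin":0,"grip":0},
    {"dx":-0.01,"dy":-0.16,"dz":0,"spin":0,"grip":0},
    {"dx":-0.01,"dy":-0.2,"dz":0,"spin":0,"grip":0},
    {"dx":-0.01,"dy":-0.24,"dz":0,"spin":0,"grip":0},
    {"dx":-0.01,"dy":-0.28,"dz":0,"spin":0,"grip":0},
    {"dx":-0.02,"dy":-0.32,"dz":0,"spin":0,"grip":0},
    {"dx":-0.02,"dy":-0.36,"dz":0,"spin":0,"grip":0},
    {"dx":-0.02,"dy":-0.4,"dz":0,"spin":0,"grip":0},
  ],
)

```text
time_s: 19.13
tcp_pos: [0.5644, 0.0735, 0.0645]
eef_rot: [180.0, -0.0, -92.6]
contact_force: [-1.5, 2.6, 0.3]
gripper_width: 0.0007
```

Call:
servo_tool(
  targets=[
    {"dx":0,"dy":-0.04,"dz":0,"spin":0,"grip":0},
    {"dx":-0.01,"dy":-0.08,"dz":0,"spin":0,"grip":0},
    {"dx":-0.01,"dy":-0.12,"dz":0,"spin":0,"grip":0},
    {"dx":-0.01,"dy":-0.16,"dz":0,"spin":0,"grip":0},
    {"dx":-0.01,"dy":-0.2,"dz":0,"spin":0,"grip":0},
    {"dx":-0.01,"dy":-0.24,"dz":0,"spin":0,"grip":0},
    {"dx":-0.01,"dy":-0.28,"dz":0,"spin":0,"grip":0},
    {"dx":-0.02,"dy":-0.32,"dz":0,"spin":0,"grip":0},
    {"dx":-0.02,"dy":-0.36,"dz":0,"spin":0,"grip":0},
    {"dx":-0.02,"dy":-0.4,"dz":0,"spin":0,"grip":0},
  ],
)

```text
time_s: 19.97
tcp_pos: [0.5642, 0.0695, 0.0646]
eef_rot: [180.0, -0.0, -92.6]
contact_force: [-1.1, 3.7, -0.3]
gripper_width: 0.0008
```

Call:
servo_tool(
  targets=[
    {"dx":0,"dy":-0.03,"dz":0,"spin":0,"grip":0},
    {"dx":-0.01,"dy":-0.06,"dz":0,"spin":0,"grip":0},
    {"dx":-0.01,"dy":-0.09,"dz":0,"spin":0,"grip":0},
    {"dx":-0.01,"dy":-0.12,"dz":0,"spin":0,"grip":0},
    {"dx":-0.01,"dy":-0.15,"dz":0,"spin":0,"grip":0},
    {"dx":-0.01,"dy":-0.18,"dz":0,"spin":0,"grip":0},
    {"dx":-0.01,"dy":-0.21,"dz":0,"spin":0,"grip":0},
    {"dx":-0.02,"dy":-0.24,"dz":0,"spin":0,"grip":0},
    {"dx":-0.02,"dy":-0.27,"dz":0,"spin":0,"grip":0},
    {"dx":-0.02,"dy":-0.3,"dz":0,"spin":0,"grip":0},
  ],
)

```text
time_s: 20.8
tcp_pos: [0.5641, 0.0665, 0.0645]
eef_rot: [180.0, -0.0, -92.6]
contact_force: [-1.7, 3.0, 0.4]
gripper_width: 0.0007
```

Call:
servo_tool(
  targets=[
    {"dx":-0.01,"dy":-0.03,"dz":0,"spin":0,"grip":0},
    {"dx":-0.02,"dy":-0.06,"dz":0,"spin":0,"grip":0},
    {"dx":-0.02,"dy":-0.09,"dz":0,"spin":0,"grip":0},
    {"dx":-0.02,"dy":-0.12,"dz":0,"spin":0,"grip":0},
    {"dx":-0.03,"dy":-0.15,"dz":0,"spin":0,"grip":0},
    {"dx":-0.03,"dy":-0.18,"dz":0,"spin":0,"grip":0},
    {"dx":-0.03,"dy":-0.21,"dz":0,"spin":0,"grip":0},
    {"dx":-0.03,"dy":-0.24,"dz":0,"spin":0,"grip":0},
    {"dx":-0.03,"dy":-0.27,"dz":0,"spin":0,"grip":0},
    {"dx":-0.04,"dy":-0.3,"dz":0,"spin":0,"grip":0},
  ],
)

```text
time_s: 21.63
tcp_pos: [0.5639, 0.0636, 0.0646]
eef_rot: [-180.0, 0.0, -92.6]
contact_force: [1.5, 3.9, -1.4]
gripper_width: 0.0005
```

Call:
servo_tool(
  targets=[
    {"dx":0,"dy":-0.02,"dz":0,"spin":0,"grip":0},
    {"dx":0,"dy":-0.04,"dz":0,"spin":0,"grip":0},
    {"dx":0,"dy":-0.06,"dz":0,"spin":0,"grip":0},
    {"dx":0,"dy":-0.08,"dz":0,"spin":0,"grip":0},
    {"dx":0,"dy":-0.1,"dz":0,"spin":0,"grip":0},
    {"dx":0,"dy":-0.12,"dz":0,"spin":0,"grip":0},
    {"dx":-0.01,"dy":-0.14,"dz":0,"spin":0,"grip":0},
    {"dx":-0.01,"dy":-0.16,"dz":0,"spin":0,"grip":0},
    {"dx":-0.01,"dy":-0.18,"dz":0,"spin":0,"grip":0},
    {"dx":-0.01,"dy":-0.2,"dz":0,"spin":0,"grip":0},
  ],
)

```text
time_s: 22.47
tcp_pos: [0.5638, 0.0618, 0.0646]
eef_rot: [-180.0, 0.0, -92.6]
contact_force: [0.7, 5.6, -1.6]
gripper_width: 0.0007
```

Call:
servo_tool(
  targets=[
    {"dx":0,"dy":-0.02,"dz":0,"spin":0,"grip":0},
    {"dx":0,"dy":-0.04,"dz":0,"spin":0,"grip":0},
    {"dx":0,"dy":-0.05,"dz":0,"spin":0,"grip":0},
    {"dx":0,"dy":-0.06,"dz":0,"spin":0,"grip":0},
    {"dx":0,"dy":-0.07,"dz":0,"spin":0,"grip":0},
    {"dx":0,"dy":-0.08,"dz":0,"spin":0,"grip":0},
    {"dx":0,"dy":-0.08,"dz":0,"spin":0,"grip":0},
    {"dx":0,"dy":-0.08,"dz":0,"spin":0,"grip":0},
    {"dx":0,"dy":-0.08,"dz":0,"spin":0,"grip":0},
    {"dx":0,"dy":-0.08,"dz":0,"spin":0,"grip":0},
  ],
)

```text
time_s: 23.3
tcp_pos: [0.5638, 0.0612, 0.0646]
eef_rot: [-180.0, 0.0, -92.6]
contact_force: [1.0, 6.2, -1.7]
gripper_width: 0.0005
```

```bash
python3 - <<'E'
from h import *
F=[]
for i in range(6): r.capture("top"); s=r.get_state();F.append(s["contact_force"])
print(np.round(F,1).tolist(),np.mean(F,0),s["tcp_pos"])
E
```

```text
[[0.8, 6.7, -1.2], [0.3, 6.3, -1.2], [0.1, 5.8, -2.1], [1.0, 6.8, -1.2], [0.5, 5.9, -2.1], [0.9, 5.5, -1.6]] [ 0.60061988  6.16374534 -1.5872978 ] [0.5638021  0.06119154 0.06461237]
```

The force is a steady 6.2 N, about 3 N above the drag, so the bed is on the buffer. I'll back off straight, slowly at first.

Call:
servo_tool(
  targets=[
    {"dx":0,"dy":0.05,"dz":0,"spin":0,"grip":0},
    {"dx":0,"dy":0.1,"dz":0,"spin":0,"grip":0},
    {"dx":0.01,"dy":0.18,"dz":0,"spin":0,"grip":0},
    {"dx":0.01,"dy":0.3,"dz":0,"spin":0,"grip":0},
    {"dx":0.02,"dy":0.5,"dz":0,"spin":0,"grip":0},
    {"dx":0.04,"dy":0.9,"dz":0,"spin":0,"grip":0},
    {"dx":0.07,"dy":1.5,"dz":0,"spin":0,"grip":0},
    {"dx":0.1,"dy":2.2,"dz":0,"spin":0,"grip":0},
    {"dx":0.14,"dy":3.0,"dz":0,"spin":0,"grip":0},
    {"dx":0.18,"dy":4.0,"dz":0,"spin":0,"grip":0},
  ],
)

```text
time_s: 24.43
tcp_pos: [0.5654, 0.1015, 0.0646]
eef_rot: [180.0, -0.0, -92.6]
contact_force: [-0.3, 0.7, -0.2]
gripper_width: 0.0005
```

Call:
servo_tool(
  targets=[
    {"dx":0.05,"dy":1,"dz":0.2,"spin":0,"grip":0},
    {"dx":0.1,"dy":2,"dz":1,"spin":0,"grip":0},
    {"dx":0.15,"dy":3,"dz":2.5,"spin":0,"grip":0},
    {"dx":0.2,"dy":4,"dz":4.5,"spin":0,"grip":0},
    {"dx":0.25,"dy":5.5,"dz":6.5,"spin":0,"grip":0},
    {"dx":0.3,"dy":7,"dz":8.5,"spin":0,"grip":0},
    {"dx":0.35,"dy":8.5,"dz":10.5,"spin":0,"grip":0},
    {"dx":0.4,"dy":10,"dz":12.5,"spin":0,"grip":0},
    {"dx":0.4,"dy":11,"dz":14,"spin":0,"grip":0},
    {"dx":0.4,"dy":11,"dz":14,"spin":0,"grip":0},
  ],
)

```text
time_s: 25.27
tcp_pos: [0.5711, 0.2141, 0.2091]
eef_rot: [-179.7, 0.2, -92.5]
contact_force: [0.1, 0.4, 1.4]
gripper_width: 0.0004
```

```bash
python3 - <<'E'
from bed import *
im=r.capture("top");cv2.imwrite("pics/e.png",cv2.resize(im[90:260,130:400],None,fx=2.9,fy=2.9,interpolation=2))
d=r.cut_out("carriage","top");print([(x["p"],x["extent"]) for x in d])
for o in fit([("top",d[0]["mask"])]):print(o)
s=r.get_state();print(s["tcp_pos"],s["contact_force"],s["time_s"])
E
```

```text
[(0.87, [234.0, 138.5, 307.1, 209.5])]
(array([ 0.5567, -0.0657]), np.float64(-93.19), 'front', array([0.5632, 0.0516]), 'rms', 0.0023)
(array([ 0.5567, -0.0657]), np.float64(-93.19), 'front', array([0.5632, 0.0516]), 'rms', 0.0023)
[0.56931872 0.21194008 0.20551908] [-0.24755857 -0.32222239 -0.5807457 ] 25.3667
```

View pics/e.png

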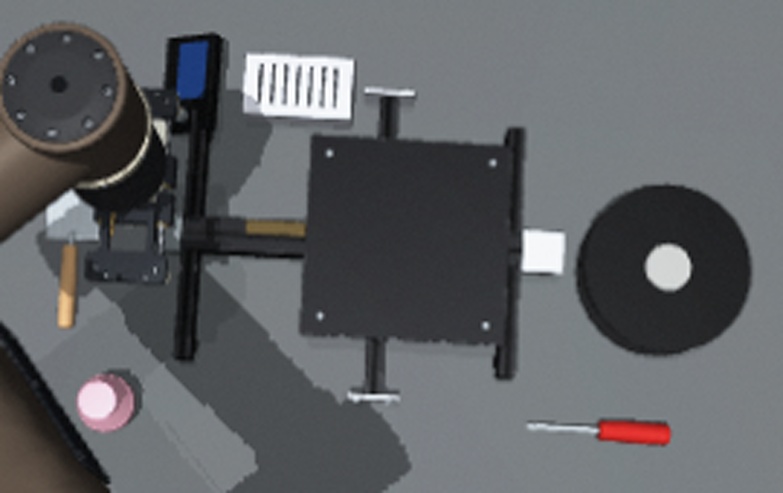

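The picture shows the bed shifted back, with its front edge at crop column about 306 and a brown grease strip now exposed at (275,229). The spool, vase, scraper and hex driver are where they were. The fitted front edge (y 0.0516) matches the place where I let go.

```bash
python3 -c "
from plant import r
print(r.close_job(), r.get_state()['time_s'])"
```

```text
the job is handed in; nothing more can be done
the job is handed in; nothing more can be done
```

The bed broke free and now rests lightly against the rubber buffer, and I've handed the job in after about 25 s of the 72 s allowed. No verdict came back.

- **Pushing:** with the gripper closed, I pushed the middle of the front edge. The seized stretch took about 12.5 N until the bed broke free, then it ran on at about 3 N of drag. I moved it at no more than about 2 cm/s on the commanded path. The speed during the moment it broke free was not measured.
- **Buffer:** the force started rising at about 134 mm of travel (estimated). I stopped at a steady 6.2 N, which is about 3 N on the buffer, well under the 8 N that squashes it. Then I backed off straight and lifted clear.
- **Last checks:** after letting go, the force was near zero. In the top picture the bed's front edge was at y = 0.052 m, within the roughly 2 mm camera accuracy of where I released it. The spool, vase, scraper and hex driver looked unmoved, though the arm partly hid the scraper.
- **What went wrong:** one move call was refused because its rows were missing fields, and nothing moved. During the push there were small sideways forces, up to about 5 N, because my estimate of the rail direction was slightly off; I corrected it along the way.

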